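# Draw a damper piston rod against a half-open vent

### The arm

A 7-joint arm with a two-finger parallel gripper is mounted at the origin on the work surface. World frame = base frame: x ahead of the robot, y to its left, z up, the work surface at z = 0. Lengths are in m, angles in degrees, forces in N, time in s.
With the tool pointing down it reaches from about 0.425 to 0.925 m from the base axis. Payload 6.8 kg.
Tool frame: the origin (TCP) lies at the very end of the fingers, on their centre line; the grasp point (between the pads) lies 19 mm behind it (robot.pinch_z is the distance from the TCP to the grasp point, in m); z points along the fingers, x is the direction in which the jaws open and shut, and the axes are right-handed (so a half turn about z gives the same grasp; the last joint's range is limited). The gripper opens to 88 mm and grips with 3 to 60 N. Pads are 20 mm wide; open, the fingers measure 115 mm over their backs; the gripper's body (75 mm by 178 mm) begins 61 mm behind the grasp point.
Start: joints at [57.577, 27.33, 1.283, 89.118, -0.659, 63.558, -4.761], TCP at [0.298, -0.606, 0.223] pointing down, gripper open.
Joint ranges: [-169.35, 169.35], [-19.33, 120.38], [-80.79, 83.38], [13.8, 139.57], [-78.32, 258.32], [9.67, 109.79], [-169.56, 169.56]. Speed limits (degrees/s): [136.94, 136.94, 180, 180, 180, 180, 180].

### API

Orientations are given as a 3x3 rotation matrix whose columns are the frame's x, y, z axes.
In Python, from cell import robot gives the robot as it stands. The module is installed in compiled form; this text tells all that it offers.
- The arm moves only by the tool drive_tool, never from a script. Its argument "steps" is a list of rows, each a list of 3 entries, a list of its own where there are three numbers: the shift along the tool's x, y, z in m, then the turn about the tool's z in degrees, then the gripper's target within -1 to 1 (fully open at 1, half-way at 0, shut at -1). In form: [[[dx, dy, dz], turn, claw], ...]. A call has 1 to 8 rows; each row shifts and turns the commanded pose from where the row before left it, along the tool's axes as they then stand; what a row does not reach is not made up. A row lasts 1/12 s, in which the tool goes at most 41.7 mm and 7.16 degrees, less where a joint would pass 70% of its speed; a pose out of reach is approached as far as the arm can. A call with a gripper value outside its range is refused whole. The fingers move at their own pace and stop on an object; "force" is the grip in N (left out, the last holds). Time passes only in rows, so rows that do not move let the fingers close. It gives the time, the measured TCP pose, the force and the opening at its end, in the units of the state.
- robot.get_obs(): the state, without advancing time (a new reading comes with each control period).
- robot.camera(name): name is "side" or "top" or "wrist"; returns a dict with "frame" (384x512x3 uint8, red, green, blue), "z_map" (384x512 float32, m along the optical axis (not along the pixel's ray), 0 where there is no reading), "vertical_fov" (degrees; the focal length in pixels is half the picture's height over the tangent of half this angle, whatever the lens; pixels are square), "cx", "cy" (the principal point, pixels), "camera_from_world" (4x4, takes a point from world to camera coordinates). Camera axes: x right, y up, looking along -z (the intrinsics and any distortion apply to the point x, -y, -z); pixel columns grow to the right and rows downward; lengths in m; the calibration is good to about 2 mm. The wrist camera is an equidistant fisheye: a pixel r from the principal point sees the ray r / f radians off the axis. A picture is of the moment at which its call begins.
- robot.job_done(): hands the job in, once; it reports no verdict.
Trained networks look in a picture, given as the dict that the camera call returned (one of the last four; its "shot" number tells which), for a name from the list of things; names that differ only in an ending like _2 or _b are one class to them, and where a whole thing is asked for, a point or a joint stands for the part that bears it (a point fixed in the world has none). Each returns a list of dicts, best first, with "confidence" (0 to 1); they miss things now and then, are a little off and sometimes report something else, mostly with a low value. They report only what shows in the picture. A call takes as long as a camera call.
- robot.find_in(target, picture): "box" ([centre column, centre row, width, height] in pixels, round what is visible of it).
- robot.masks_of(target, picture): "pixels" (384x512 bool, what is visible of it) and "box" ([centre column, centre row, width, height] in pixels, round what is visible of it).
The state is a dict: "t": time; "qpos": joint angles; "qd": joint speeds; "tau": joint torques, N m; "ee_pos": TCP position; "ee_rot": TCP orientation; "force": force on the tool from outside, world axes, zero at the start; "ft_torque": the same for the moment, N m; "grip_width": finger opening in m.
Only numpy, scipy, OpenCV 4.12 (cv2) and the standard library are available. Lean on these libraries where they do the work, as an engineer would, in place of code of your own. Each camera call takes 0.05 s, during which the arm holds its last target. There are 200 camera calls.

### The job

On the damper test stand, first turn the vent lever to half open (45 degrees, pointing at the raised index rib). Then take the piston rod by its head and draw it about 40 mm out of its snug bore, straight along the leaning bore so that it does not bind, until the dark ring on the rod just comes out of the mouth, and finish while holding the rod still there, with the lever still at half open. Never draw the rod right out, and leave the wrench, the bearing and the socket where they lie.

Things in the scene. Friction and masses are not known exactly. Their poses are not given: they have to be found in the camera images.
- stand: Fixed test stand: dark steel base plate 180 x 310 mm, 12 mm thick, on the bench, its yaw varies. Origin at bench height, z up; its -x is the side the cylinder leans to. The plate spans x -90..90 mm and y -240..70 mm of this frame. The cylinder stands near y = 0, the vent valve at y = -130 mm.
- cylinder: Square aluminium block 60 x 60 x 100 mm fixed on the stand, leaning exactly 20 degrees from vertical to the stand's -x side. Origin at the centre of its underside, at (35, 0, 32) mm in the stand's frame; z runs along the bore, out of its mouth; y is the stand's y. The blind bore, 19.5 mm wide (rod 18), runs from its floor at z = 15 mm to the mouth at z = 100 mm.
- bore_mouth (a point): Centre of the bore's mouth, at z = 100 mm of the cylinder; its axes are the cylinder's.
- piston_rod: Loose steel rod in the bore, 0.3-0.5 kg: 18 mm across, 110 mm long, topped by a round dark head 30 mm across, 34 mm tall. Origin at the centre of its foot, z along it to the head. It starts home on the bore's floor (cylinder z = 15 mm), 25 mm of rod and the head showing; gravity and rubbing pull it back. A dark ring 43-45 mm above its foot shows at the mouth when drawn 40 mm.
- rod_head (a point): Centre of the rod's head, on its axis, 127 mm above the foot: the place to grip (30 mm wide, 17 mm of head above and below).
- vent_lever (a joint): Angle of the vent lever about its upright pivot, rad: 0 (closed) = arm points to the stand's -x; it grows anticlockwise seen from above, pi/4 (half open) = midway between the stand's -x and -y, pi/2 (fully open) = arm points to -y. Stops at 0 and pi/2; starts between 0 and 0.4. It stays where it is left; about 2 N at the knob moves it.
- lever_knob (a point): Centre of the upright black round knob on the lever's end, 16 mm across and 34 mm tall (17 mm above and below this point), 70 mm from the pivot axis and 85 mm above the bench; the lever's flat arm lies just under the knob. It can be pinched from above.
- lever_pivot (a point): Point on the lever's pivot axis at the knob's height, fixed on the stand at (0, -130, 85) mm. The raised steel index rib on the base plate, 34 x 6 x 16 mm, lies 100 mm from the pivot in the half-open direction.
- bearing: Bystander: steel bearing ring, 52 mm across, 16 mm tall, lying flat beside the stand; origin at the centre of its underside. Leave it alone.
- wrench: Bystander: open-ended wrench 170 mm long lying on the bench beyond the stand. Origin on its underside. Leave it alone.
- socket: Bystander: dark steel socket standing upright, 28 mm across, 50 mm tall; origin at the centre of its underside. Leave it alone.

How it is judged (in metres and radians):
On the way, in this order (a step that is already met when the one before it is completed fails the run):
1. the vent lever is set half open (45 degrees, within 7) while the rod is still fully home (value of joint vent_lever between 0.665 and 0.905 rad and velocity of joint vent_lever between -0.05 and 0.05 rad/s and z of piston_rod in the frame of cylinder below 0.02 m), for 0.2 s.
2. the gripped rod is drawn 32 to 48 mm out, in line with the bore (z of piston_rod in the frame of cylinder between 0.047 and 0.063 m and angle between the z axis of piston_rod and the z axis of cylinder, either way round below 0.06 rad and contact force between the fingers and piston_rod above 2 N), for 0.3 s.
At the end, for the whole second after the job is handed in: Rod gripped (over 2 N), at rest, 40 mm (within 8) out of its bore, in line with it (within 3.4 degrees) and not wedged (under 15 N between rod and cylinder); vent lever at 45 degrees (within 7); bearing, wrench and socket within 30 mm of where they lay (all of step 2 and value of joint vent_lever between 0.665 and 0.905 rad and linear speed of piston_rod below 0.02 m/s and contact force between piston_rod and cylinder below 15 N and distance of each of bearing, wrench, socket from where it was at the start of the episode below 0.03 m); the arm keeps its last pose, push and grip.
It fails at once if the rod is drawn right out of its bore (over 80 mm) (z of piston_rod in the frame of cylinder above 0.095 m).
It fails at once if the rod binds or is pressed hard: more than 40 N between rod and cylinder (contact force between piston_rod and cylinder above 40 N).
It fails at once if the bearing is pushed away (distance of bearing from where it was at the start of the episode above 0.03 m).
It fails at once if the wrench is pushed away (distance of wrench from where it was at the start of the episode above 0.03 m).
It fails at once if the socket is pushed away (distance of socket from where it was at the start of the episode above 0.03 m).
It also fails if it takes over 51 s, if anything falls off the work surface, if the arm or the gripper's body presses on something with over 40 N, if the wrist force passes 120 N, or if a joint passes its speed limit or range.

## Working session

There is one attempt and no reset: what is moved stays moved. The work goes in short steps, Python scripts to look and compute and a tool call to move; the robot and the scene stay as the last step left them, time stands still between calls to the robot, and variables do not carry over. Pictures are saved under pics/ and viewed, about 8 in all and at most 12, crops included, and the job is handed in when it is done.

Besides the shell and the picture viewer there is one more tool, called after "Call:" by a JSON object that holds its "fn" and its "kwargs", one argument or row to a line. drive_tool: Moves the arm, as the interface text tells. Its arguments: {"type":"object","properties":{"steps":{"type":"array"},"force":{"type":"number"}},"required":["steps"]}

```bash
mkdir -p pics
cat > h.py <<'E'
import numpy as np, cv2
from cell import robot
def f(p): return 192/np.tan(np.radians(p["vertical_fov"])/2)
def cloud(p):
    z=p["z_map"]; v,u=np.mgrid[0:384,0:512].astype(float); F=f(p)
    P=np.stack([(u-p["cx"])/F*z,-(v-p["cy"])/F*z,-z],-1)
    M=np.linalg.inv(p["camera_from_world"]); return P@M[:3,:3].T+M[:3,3]
def proj(p,X):
    c=(p["camera_from_world"]@np.append(X,1))[:3]; F=f(p); return p["cx"]+F*c[0]/-c[2],p["cy"]-F*c[1]/-c[2]
E
python3 - <<'E'
from h import *
o=robot.get_obs(); print(o); print(robot.pinch_z)
im=[]
for n in("top","side"):
    p=robot.camera(n); C=cloud(p); g=p["frame"][:,:,::-1].copy()
    for t in("stand","cylinder","piston_rod","rod_head","vent_lever","lever_knob","bearing","wrench","socket"):
        r=robot.masks_of(t,p)
        if r:
            m=r[0]["pixels"]&(p["z_map"]>0); Q=C[m]
            print(n,t,round(r[0]["confidence"],2),np.round(r[0]["box"]),m.sum(),np.round(np.median(Q,0),3),np.round(np.percentile(Q,2,axis=0),3),np.round(np.percentile(Q,98,axis=0),3))
    cv2.imwrite(f"pics/{n}0.png",g); np.savez(n+"0.npz",C=C,frame=p["frame"])
    print(np.round(np.linalg.inv(p["camera_from_world"]),3))
E
```

```text
{'t': 0.0, 'qpos': array([57.57697047, 27.37525518,  1.2777496 , 89.17624455, -0.65908205,
       63.55649071, -4.76215406]), 'qd': array([-0.06973752,  0.02072694, -0.01952676, -0.06632212, -0.05574939,
       -0.05542878, -0.03928744]), 'tau': array([ 5.01414179e-04, -5.82838762e+01,  1.53521709e+00, -2.72603756e+01,
       -5.43162518e-02,  1.69934897e-02,  1.95903413e-04]), 'ee_pos': array([ 0.29808014, -0.6049698 ,  0.22170251]), 'ee_rot': array([[ 4.42000380e-01, -8.97014438e-01, -8.73125010e-04],
       [-8.97013148e-01, -4.42001229e-01,  1.52513108e-03],
       [-1.75398692e-03,  1.09096096e-04, -9.99998456e-01]]), 'force': array([-0.06608579, -0.12865988,  0.4038262 ]), 'ft_torque': array([0.0246647 , 0.00175612, 0.00133245]), 'grip_width': 0.0880264781517796}
0.0187
top cylinder 0.59 [267. 227.  47.  50.] 1380 [0.585 0.036 0.125] [0.542 0.002 0.05 ] [0.629 0.072 0.137]
top piston_rod 0.69 [267. 239.  19.  20.] 338 [0.553 0.045 0.181] [0.539 0.032 0.149] [0.574 0.058 0.186]
top rod_head 0.59 [268. 239.  22.  27.] 384 [0.553 0.045 0.18 ] [0.538 0.03  0.123] [0.578 0.058 0.185
[... 1067 characters left out ...]
125] [0.572 0.057 0.184]
side vent_lever 0.76 [362. 200.  42.  32.] 423 [ 0.495 -0.078  0.062] [ 0.459 -0.152  0.01 ] [ 0.547 -0.067  0.102]
side lever_knob 0.59 [362. 199.  34.  27.] 376 [ 0.488 -0.077  0.062] [ 0.459 -0.116  0.033] [ 0.543 -0.067  0.102]
side bearing 0.61 [253. 270.  25.  20.] 461 [0.572 0.19  0.014] [ 0.549  0.166 -0.   ] [0.598 0.213 0.017]
side wrench 0.56 [276. 191.  59.  35.] 445 [ 0.698 -0.006  0.006] [ 0.685 -0.109 -0.001] [0.72  0.053 0.009]
side socket 0.63 [309. 183.  18.  26.] 342 [0.551 0.047 0.173] [0.536 0.014 0.121] [0.589 0.057 0.184]
[[-0.729  0.469 -0.498  0.198]
 [-0.684 -0.521  0.51   0.535]
 [-0.021  0.713  0.701  0.729]
 [ 0.     0.     0.     1.   ]]
```

View picture.

Run:
```python
from h import *
S=[]
for n in("top","side"):
    d=np.load(n+"0.npz");C=d["C"].reshape(-1,3);F=d["frame"].reshape(-1,3)
    m=(abs(C[:,2]-.012)<.005)&(C[:,0]>.35)&(C[:,0]<.75)&(C[:,1]>-.28)&(C[:,1]<.2)&(F.max(1)<115)
    r=np.zeros((500,500),np.uint8); ij=((C[m][:,:2]-[.3,-.3])/.002).astype(int); r[ij[:,0],ij[:,1]]=255
    r=cv2.morphologyEx(cv2.morphologyEx(r,cv2.MORPH_CLOSE,np.ones((7,7))),cv2.MORPH_OPEN,np.ones((7,7)))
    c=max(cv2.findContours(r,0,1)[0],key=cv2.contourArea)
    R=cv2.minAreaRect(c); print(n,"(y,x)c",np.array(R[0])*.002+[-.3,.3],"size",np.array(R[1])*.002,R[2])
    K=C[(C[:,2]>.094)&(C[:,2]<.11)&(C[:,0]<.5)&(C[:,1]<-.03)&(C[:,1]>-.2)]
    print("knob top",len(K),K.mean(0).round(4),np.ptp(K,axis=0))
    H=C[(C[:,2]>.165)&(C[:,2]<.2)&(abs(C[:,0]-.55)<.04)&(abs(C[:,1]-.045)<.04)]
    print("head",len(H),H.mean(0).round(4),H.min(0),H.max(0))
    P=C[(C[:,2]>.055)&(C[:,2]<.075)&(C[:,0]<.6)&(C[:,1]<-.03)&(C[:,1]>-.2)]
    print("arm",len(P),P.min(0).round(3),P.max(0).round(3))
a=cv2.imread("pics/top0.png")[130:330,150:400];b=cv2.imread("pics/side0.png")[120:320,200:450]
cv2.imwrite("pics/both.png",np.hstack([cv2.resize(a,(400,320)),cv2.resize(b,(400,320))]))
```

```text
top (y,x)c [-0.04238815  0.54790077] size [0.31074374 0.18199686] 14.339926719665527
knob top 77 [ 0.469  -0.0715  0.1013] [0.01459331 0.0153566  0.00917991]
head 340 [0.5524 0.0453 0.1799] [0.53700653 0.02974168 0.16521789] [0.57027735 0.05942883 0.18679878]
arm 444 [ 0.463 -0.097  0.055] [ 0.55  -0.064  0.072]
side (y,x)c [-0.04424422  0.54493631] size [0.31148868 0.18266934] 14.620874404907227
knob top 45 [ 0.4657 -0.073   0.0996] [0.0156079  0.0147264  0.00918706]
head 210 [0.548  0.0462 0.1776] [0.53451233 0.02852383 0.16509676] [0.56444339 0.05860127 0.18647476]
arm 283 [ 0.459 -0.101  0.055] [ 0.548 -0.066  0.075]
```

View pics/both.png

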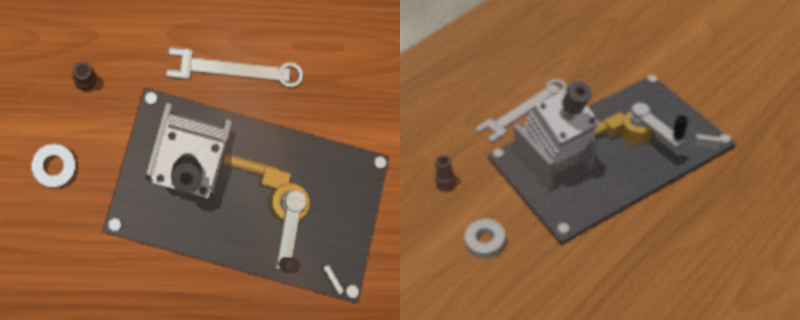

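The pictures show the head at about (186,172) in the left crop. The knob is at (288,264), with the lever nearly closed, and the rib is at (333,278). Stand yaw comes out at about -14.4°, the pivot at (0.536, -0.086) and the lever at about 3°. These agree with the given sizes. Next I approach above the knob.

Call:
{"fn": "drive_tool", "kwargs": {
  "steps": [
    [[-0.025,-0.024,0],0,0],
    [[-0.025,-0.024,0],0,0],
    [[-0.025,-0.024,0],0,0],
    [[-0.025,-0.024,0],0,0],
    [[-0.025,-0.024,0],0,0],
    [[-0.025,-0.024,0],0,0],
    [[-0.025,-0.024,0],0,0],
    [[-0.025,-0.024,0],0,0]
  ],
  "force": 15
}}

```text
t: 1.67
ee_pos: [0.3824, -0.3397, 0.2229]
ee_rot: [[0.442, -0.897, 0.0], [-0.897, -0.442, -0.0], [0.001, -0.0, -1.0]]
force: [0.1, -0.1, -0.0]
grip_width: 0.0446
```

Call:
{"fn": "drive_tool", "kwargs": {
  "steps": [
    [[-0.025,-0.024,0],0,0],
    [[-0.025,-0.024,0],0,0],
    [[-0.025,-0.024,0],0,0],
    [[-0.025,-0.024,0],0,0],
    [[-0.025,-0.024,0],0,0],
    [[-0.025,-0.024,0],0,0],
    [[-0.025,-0.024,0],0,0],
    [[-0.025,-0.024,0],0,0]
  ]
}}

```text
t: 2.33
ee_pos: [0.4663, -0.0754, 0.223]
ee_rot: [[0.442, -0.897, 0.001], [-0.897, -0.442, -0.0], [0.001, -0.001, -1.0]]
force: [1.2, -0.9, -0.6]
grip_width: 0.0436
```

Call:
{"fn": "drive_tool", "kwargs": {
  "steps": [
    [[0,0,0.01],0,0],
    [[0,0,0.01],0,0],
    [[0,0,0.01],0,0],
    [[0,0,0.01],0,0],
    [[0,0,0],0,0],
    [[0,0,0],0,0]
  ]
}}

```text
t: 2.83
ee_pos: [0.4652, -0.0781, 0.1818]
ee_rot: [[0.44, -0.898, -0.002], [-0.898, -0.44, 0.0], [-0.001, 0.002, -1.0]]
force: [1.3, -0.3, 0.5]
grip_width: 0.0438
```

Call:
{"fn": "drive_tool", "kwargs": {
  "steps": [
    [[-0.0045,-0.0045,0.015],0,0],
    [[0,0,0.018],0,0],
    [[0,0,0.018],0,0],
    [[0,0,0.018],0,0],
    [[0,0,0.018],0,0],
    [[0,0,0.015],0,0],
    [[0,0,0.007],0,0],
    [[0,0,0],0,0]
  ]
}}

```text
t: 3.5
ee_pos: [0.4673, -0.0714, 0.0727]
ee_rot: [[0.441, -0.897, -0.002], [-0.897, -0.441, 0.0], [-0.001, 0.002, -1.0]]
force: [-0.2, 0.7, 0.2]
grip_width: 0.044
```

Run:
```python
from h import *
p=robot.camera("wrist");print(robot.get_obs()["ee_pos"],robot.get_obs()["force"])
cv2.imwrite("pics/w1.png",p["frame"][:,:,::-1])
```

```text
[ 0.46800071 -0.07133474  0.07361172] [-0.22790471  0.22082212 -0.1617799 ]
```

View pics/w1.png

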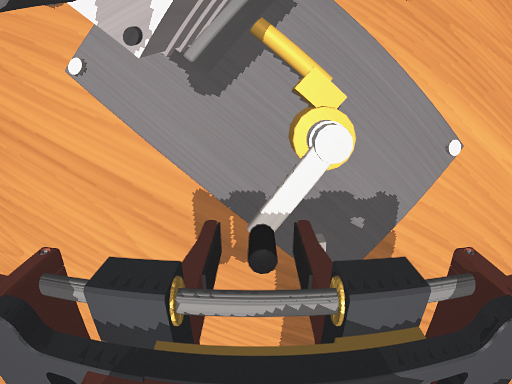

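The knob (262,245) stands between the open fingers, so I pinch it and swing it along the arc.

Call:
{"fn": "drive_tool", "kwargs": {
  "steps": [
    [[0,0,0],0,-1],
    [[0,0,0],0,-1],
    [[0,0,0],0,-1],
    [[0,0,0],0,-1],
    [[0,0,0],0,-1],
    [[0,0,0],0,-1]
  ],
  "force": 15
}}

```text
t: 4.05
ee_pos: [0.4698, -0.0714, 0.0744]
ee_rot: [[0.442, -0.897, 0.003], [-0.897, -0.442, -0.0], [0.002, -0.003, -1.0]]
force: [3.8, -2.5, 0.9]
grip_width: 0.0158
```

Call:
{"fn": "drive_tool", "kwargs": {
  "steps": [
    [[0.0054,0.0035,0],0,-1],
    [[0.0054,0.0035,0],0,-1],
    [[0.0059,0.0023,0],0,-1],
    [[0.0059,0.0023,0],0,-1],
    [[0.0063,0.0013,0],0,-1],
    [[0.0063,0.0013,0],0,-1],
    [[0.0063,0.0001,0],0,-1],
    [[0.0063,0.0001,0],0,-1]
  ]
}}

```text
t: 4.72
ee_pos: [0.4742, -0.12, 0.0737]
ee_rot: [[0.443, -0.897, -0.004], [-0.897, -0.443, 0.001], [-0.002, 0.003, -1.0]]
force: [-4.3, 4.0, 8.6]
grip_width: 0.0158
```

Call:
{"fn": "drive_tool", "kwargs": {
  "steps": [
    [[0,0,0],0,-1],
    [[0,0,0],0,-1],
    [[0,0,0],0,-1]
  ]
}}

```text
t: 4.97
ee_pos: [0.4749, -0.1211, 0.0737]
ee_rot: [[0.441, -0.897, -0.002], [-0.897, -0.441, -0.001], [-0.001, 0.002, -1.0]]
force: [-1.7, -1.2, 6.1]
grip_width: 0.0157
```

Call:
{"fn": "drive_tool", "kwargs": {
  "steps": [
    [[0,0,0],0,0],
    [[0,0,0],0,0],
    [[0,0,0],0,0],
    [[0,0,-0.02],0,0],
    [[0,0,-0.025],0,0],
    [[0,0,-0.025],0,0],
    [[0,0,-0.035],0,0],
    [[0,0,-0.035],0,0.2]
  ]
}}

```text
t: 5.63
ee_pos: [0.475, -0.12, 0.2143]
ee_rot: [[0.442, -0.897, -0.003], [-0.897, -0.442, 0.001], [-0.002, 0.002, -1.0]]
force: [0.7, 0.2, 0.1]
grip_width: 0.0475
```

Run:
```python
from h import *
print(robot.get_obs()["ee_pos"])
for n in ("top","side"):
    p=robot.camera(n);C=cloud(p).reshape(-1,3)
    K=C[(C[:,2]>.088)&(C[:,2]<.11)&(np.hypot(C[:,0]-.475,C[:,1]+.121)<.03)]
    print(n,"knob",len(K),K.mean(0).round(4),K.min(0).round(3),K.max(0).round(3))
    a=K.mean(0)[:2]-[.5363,-.0858];print(np.degrees(np.arctan2(a[1],a[0]))%360-165.6)
```

```text
[ 0.47503425 -0.12001128  0.21432314]
top knob 54 [ 0.4768 -0.1146  0.0989] [ 0.469 -0.122  0.089] [ 0.484 -0.111  0.104]
40.24587351889281
side knob 61 [ 0.4727 -0.1182  0.0971] [ 0.466 -0.128  0.088] [ 0.481 -0.113  0.103]
41.39921374210624
```

Call:
{"fn": "drive_tool", "kwargs": {
  "steps": [
    [[-0.016,-0.021,0],0,0.2],
    [[-0.016,-0.021,0],6,0.2],
    [[-0.016,-0.021,0],6,0.2],
    [[0,0,0],6,0.2],
    [[0,0,0],6,0.2],
    [[0,0,0],6,0.2],
    [[0,0,0],6,0.2],
    [[0,0,0],4.6,0.2]
  ]
}}

```text
t: 6.4
ee_pos: [0.5131, -0.0506, 0.2124]
ee_rot: [[-0.253, -0.967, -0.002], [-0.967, 0.253, 0.0], [0.001, 0.002, -1.0]]
force: [-0.4, 0.0, 0.7]
grip_width: 0.0528
```

Run:
```python
from h import *
o=robot.get_obs();print(o["ee_pos"],o["ee_rot"].round(4))
for n in ("top","side"):
    p=robot.camera(n);C=cloud(p).reshape(-1,3)
    K=C[(C[:,2]>.088)&(C[:,2]<.11)&(np.hypot(C[:,0]-.475,C[:,1]+.121)<.03)]
    print(n,"knob",len(K),K.mean(0).round(4),K.min(0).round(3),K.max(0).round(3))
    a=K.mean(0)[:2]-[.5363,-.0858];print(np.degrees(np.arctan2(a[1],a[0]))%360-165.6)
    cv2.imwrite(f"pics/{n}2.png",p["frame"][:,:,::-1])
a=cv2.imread("pics/top2.png")[180:330,250:400];b=cv2.imread("pics/side2.png")[130:280,270:420]
cv2.imwrite("pics/both2.png",np.hstack([cv2.resize(a,(400,400)),cv2.resize(b,(400,400))]))
```

```text
[ 0.51314215 -0.0506498   0.21241169] [[-2.531e-01 -9.674e-01 -2.200e-03]
 [-9.674e-01  2.531e-01  0.000e+00]
 [ 5.000e-04  2.200e-03 -1.000e+00]]
top knob 7 [ 0.4703 -0.1141  0.0961] [ 0.469 -0.116  0.091] [ 0.472 -0.111  0.104]
37.60356516855893
side knob 60 [ 0.4728 -0.1186  0.0972] [ 0.466 -0.13   0.088] [ 0.481 -0.112  0.102]
41.73447221421324
```

View pics/both2.png

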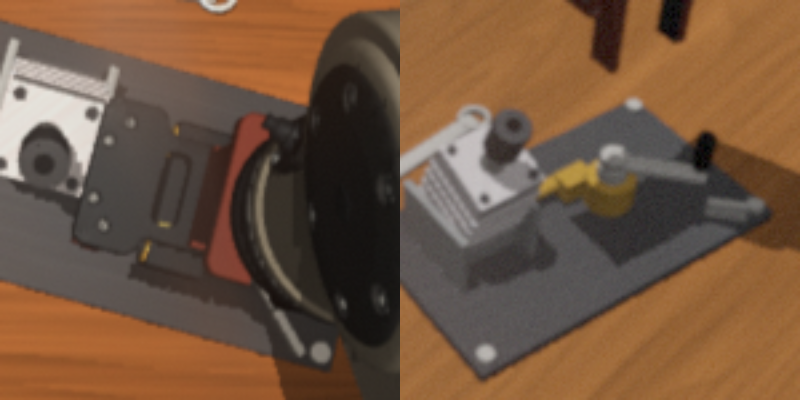

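In the right panel the lever (660,165) points at the rib, and the bias-corrected angle is about 44°. Next I move over the head.

Call:
{"fn": "drive_tool", "kwargs": {
  "steps": [
    [[-0.015,-0.003,0],0,0.2],
    [[-0.017,-0.003,0],0,0.2],
    [[-0.02,-0.003,0],0,0.2],
    [[-0.02,-0.003,0],0,0.2],
    [[-0.017,-0.003,0],0,0.2],
    [[-0.013,-0.002,0],0,0.2],
    [[0,0,0],0,0.2],
    [[0,0,0],0,0.2]
  ]
}}

```text
t: 7.17
ee_pos: [0.5554, 0.044, 0.2131]
ee_rot: [[-0.246, -0.969, -0.001], [-0.969, 0.246, -0.0], [0.001, 0.001, -1.0]]
force: [0.2, -0.0, 1.0]
grip_width: 0.0527
```

Run:
```python
from h import *
o=robot.get_obs();print(o["ee_pos"],o["ee_rot"].round(4),o["force"])
p=robot.camera("wrist");r=robot.masks_of("rod_head",p)
cv2.imwrite("pics/w3.png",p["frame"][:,:,::-1])
# fisheye depth cloud
z=p["z_map"];v,u=np.mgrid[0:384,0:512].astype(float);F=f(p)
dx,dy=u-p["cx"],v-p["cy"];R=np.hypot(dx,dy)+1e-9;t=np.tan(R/F)
P=np.stack([dx/R*t*z,-dy/R*t*z,-z],-1);M=np.linalg.inv(p["camera_from_world"]);C=(P@M[:3,:3].T+M[:3,3])
H=C[(C[...,2]>.15)&(C[...,2]<.195)&(np.hypot(C[...,0]-.553,C[...,1]-.044)<.03)]
s=np.array([[.969,-.249],[.249,.969]]); Y=(H[:,:2]-[.5687,.0402])@s.T
for d in r[:1]: print(d["confidence"],d["box"])
print(len(H),"stand x,y range",np.percentile(Y,[1,50,99],axis=0).round(4),H[:,2].max())
# lateral stand-y of block's top too
B=C[(C[...,2]>.10)&(C[...,2]<.14)&(np.hypot(C[...,0]-.57,C[...,1]-.04)<.06)]
Y=(B[:,:2]-[.5687,.0402])@s.T;print(len(B),np.percentile(Y,[1,50,99],axis=0).round(4))
```

```text
[0.55541799 0.04397278 0.21313354] [[-2.460e-01 -9.693e-01 -1.100e-03]
 [-9.693e-01  2.460e-01 -3.000e-04]
 [ 5.000e-04  1.000e-03 -1.000e+00]] [ 0.18599295 -0.04591541  0.95111504]
0.73 [259.6, 200.7, 38.9, 73.5]
1996 stand x,y range [[-0.03   -0.0153]
 [-0.0073 -0.0013]
 [ 0.0059  0.0129]] 0.18501678446078348
4621 [[-0.0224 -0.031 ]
 [ 0.0201 -0.0015]
 [ 0.0444  0.0286]]
```

View pics/w3.png

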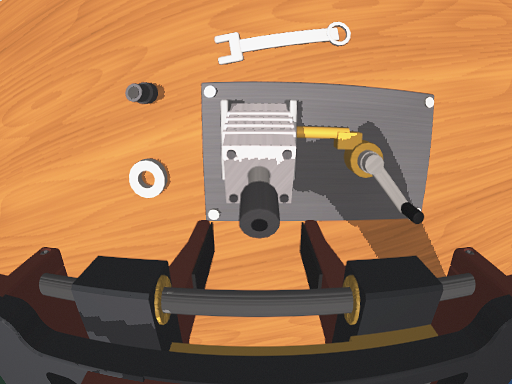

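The head (259,210) is centred between the fingers, and the block is square to them. I descend astride the head and close gently.

Call:
{"fn": "drive_tool", "kwargs": {
  "steps": [
    [[0.001,0,0.01],0,0.2],
    [[0,0,0.014],0,0.2],
    [[0,0,0.014],0,0.2],
    [[0,0,0.014],0,0.2],
    [[0,0,0.01],0,0.2],
    [[0,0,0.004],0,0.2],
    [[0,0,0],0,0.2],
    [[0,0,0],0,0.2]
  ],
  "force": 8
}}

```text
t: 7.93
ee_pos: [0.5556, 0.0427, 0.1478]
ee_rot: [[-0.249, -0.969, 0.0], [-0.969, 0.249, -0.0], [0.0, -0.0, -1.0]]
force: [-0.1, 1.1, -0.5]
grip_width: 0.0529
```

Call:
{"fn": "drive_tool", "kwargs": {
  "steps": [
    [[0,0,0],0,0],
    [[0,0,0],0,-0.1],
    [[0,0,0],0,-0.2],
    [[0,0,0],0,-0.3],
    [[0,0,0],0,-0.4],
    [[0,0,0],0,-0.5],
    [[0,0,0],0,-0.6],
    [[0,0,0],0,-1]
  ]
}}

```text
t: 8.6
ee_pos: [0.5557, 0.0427, 0.1481]
ee_rot: [[-0.248, -0.969, 0.001], [-0.969, 0.248, -0.0], [0.0, -0.001, -1.0]]
force: [-0.3, -1.2, 4.8]
grip_width: 0.0299
```

Call:
{"fn": "drive_tool", "kwargs": {
  "steps": [
    [[0,0,0],0,-1],
    [[0,0,0],0,-1],
    [[0,0,0],0,-1]
  ]
}}

```text
t: 8.85
ee_pos: [0.5557, 0.0428, 0.148]
ee_rot: [[-0.248, -0.969, 0.0], [-0.969, 0.248, -0.0], [0.0, -0.001, -1.0]]
force: [-0.7, -0.9, 5.3]
grip_width: 0.0295
```

Call:
{"fn": "drive_tool", "kwargs": {
  "steps": [
    [[0,0,0],0,-1],
    [[0,0,0],0,-1],
    [[0,0.0007,-0.0019],0,-1],
    [[0,0.0007,-0.0019],0,-1],
    [[0,0.0007,-0.0019],0,-1],
    [[0,0.0007,-0.0019],0,-1],
    [[0,0,0],0,-1],
    [[0,0,0],0,-1]
  ],
  "force": 25
}}

```text
t: 9.52
ee_pos: [0.5528, 0.0435, 0.1553]
ee_rot: [[-0.248, -0.969, 0.0], [-0.969, 0.248, -0.0], [0.0, -0.0, -1.0]]
force: [2.2, -1.9, -3.7]
grip_width: 0.0295
```

Call:
{"fn": "drive_tool", "kwargs": {
  "steps": [
    [[0,0.0007,-0.0019],0,-1],
    [[0,0.0007,-0.0019],0,-1],
    [[0,0.0007,-0.0019],0,-1],
    [[0,0.0007,-0.0019],0,-1],
    [[0,0.0007,-0.0019],0,-1],
    [[0,0.0007,-0.0019],0,-1],
    [[0,0,0],0,-1]
  ]
}}

```text
t: 10.1
ee_pos: [0.5486, 0.0447, 0.1671]
ee_rot: [[-0.248, -0.969, 0.0], [-0.969, 0.248, -0.0], [0.0, -0.0, -1.0]]
force: [1.3, -2.3, -2.1]
grip_width: 0.0295
```

Run:
```python
from h import *
o=robot.get_obs();print(o["ee_pos"],o["force"],o["ft_torque"])
p=robot.camera("side");cv2.imwrite("pics/s4.png",cv2.resize(p["frame"][130:260,260:420,::-1],(640,520),interpolation=cv2.INTER_CUBIC))
```

```text
[0.5485712  0.04471592 0.16711555] [ 1.31438913 -2.34695322 -2.05901488] [-0.58936165 -0.54898543 -0.07778115]
```

View pics/s4.png

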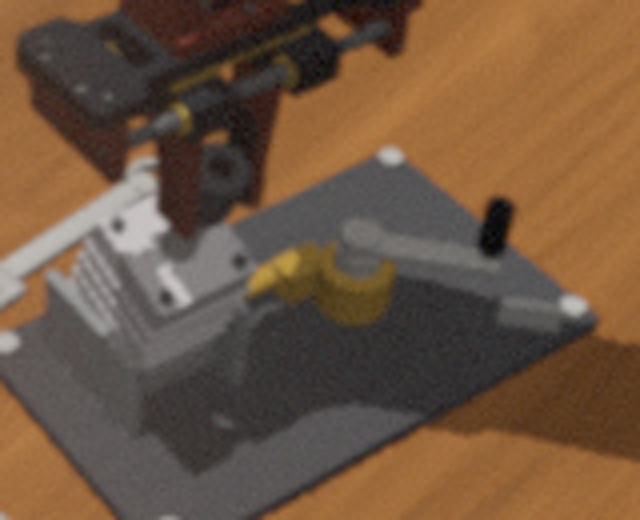

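Call:
{"fn": "drive_tool", "kwargs": {
  "steps": [
    [[0,0.0007,-0.0019],0,-1],
    [[0,0.0007,-0.0019],0,-1],
    [[0,0.0007,-0.0019],0,-1],
    [[0,0.0007,-0.0019],0,-1],
    [[0,0.0007,-0.0019],0,-1],
    [[0,0,0],0,-1]
  ]
}}

```text
t: 10.65
ee_pos: [0.5452, 0.0456, 0.1766]
ee_rot: [[-0.248, -0.969, -0.0], [-0.969, 0.248, -0.0], [0.0, 0.0, -1.0]]
force: [2.3, -2.2, -2.8]
grip_width: 0.0294
```

Call:
{"fn": "drive_tool", "kwargs": {
  "steps": [
    [[0,0.0007,-0.0019],0,-1],
    [[0,0.0007,-0.0019],0,-1],
    [[0,0.0007,-0.0019],0,-1],
    [[0,0.0007,-0.0019],0,-1],
    [[0,0.0005,-0.0014],0,-1],
    [[0,0,0],0,-1],
    [[0,0,0],0,-1],
    [[0,0,0],0,-1]
  ]
}}

```text
t: 11.32
ee_pos: [0.5421, 0.0465, 0.1854]
ee_rot: [[-0.248, -0.969, -0.0], [-0.969, 0.248, 0.0], [-0.0, 0.0, -1.0]]
force: [1.4, -1.5, -2.4]
grip_width: 0.0301
```

Run:
```python
from h import *
o=robot.get_obs();print(o["ee_pos"],o["force"],o["ft_torque"],o["grip_width"])
p=robot.camera("wrist");cv2.imwrite("pics/w5.png",cv2.resize(p["frame"][60:260,150:450,::-1],(780,520),interpolation=cv2.INTER_CUBIC))
p=robot.camera("side");C=cloud(p).reshape(-1,3)
K=C[(C[:,2]>.088)&(C[:,2]<.11)&(np.hypot(C[:,0]-.475,C[:,1]+.121)<.03)];print(len(K),K.mean(0))
a=p["frame"][130:260,260:420,::-1]; cv2.imwrite("pics/s5.png",cv2.resize(a,(640,520),interpolation=cv2.INTER_CUBIC))
```

```text
[0.54205702 0.04649864 0.18537915] [ 1.4480788  -1.46360264 -2.39967556] [-0.41528755 -0.24087561 -0.02161722] 0.03005870310420286
59 [ 0.47272319 -0.11861765  0.09753005]
```

View pics/w5.png

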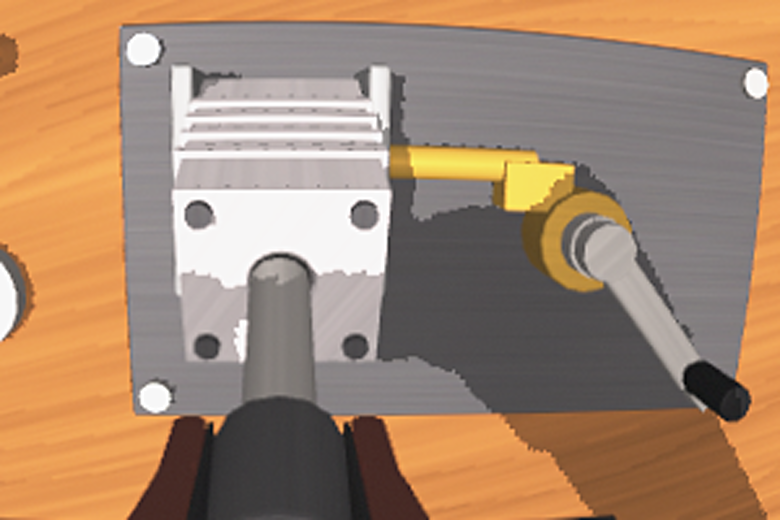

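View pics/s5.png

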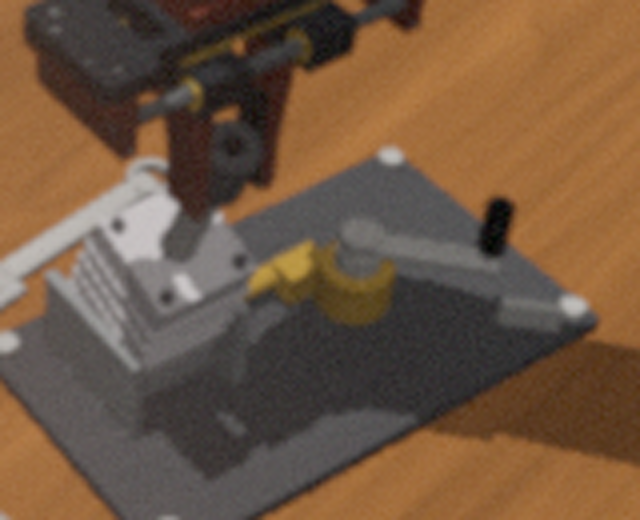

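Run:
```python
from h import *
p=robot.camera("wrist")
z=p["z_map"];v,u=np.mgrid[0:384,0:512].astype(float);F=f(p)
dx,dy=u-p["cx"],v-p["cy"];R=np.hypot(dx,dy)+1e-9;t=np.tan(R/F)
P=np.stack([dx/R*t*z,-dy/R*t*z,-z],-1);M=np.linalg.inv(p["camera_from_world"]);C=P@M[:3,:3].T+M[:3,3]
s=np.array([[.969,-.249],[.249,.969]])
S=np.dstack([(C[...,:2]-[.5687,.0402])@s.T,C[...,2]])
a=np.radians(20);D=S-[.035,0,.032]
cz=-np.sin(a)*D[...,0]+np.cos(a)*D[...,2]; cx=np.cos(a)*D[...,0]+np.sin(a)*D[...,2]; cy=S[...,1]
g=p["frame"].mean(2)
m=(abs(cy+.001)<.004)&(abs(cx)<.02)&(cz>.08)&(cz<.22)
print("max cz of head top (expect .199):",np.percentile(cz[(abs(cy)<.014)&(abs(cx)<.016)],99.5))
for lo in np.arange(.094,.212,.003):
    k=m&(cz>=lo)&(cz<lo+.003)
    if k.any(): print(round(lo*1e3),k.sum(),g[k].mean().round(),cx[k].mean().round(4))
r=robot.masks_of("lever_knob",p)
k=(np.hypot(C[...,0]-.475,C[...,1]+.121)<.03)&(C[...,2]>.08)&(C[...,2]<.11)
print("knob",C[k].min(0),C[k].max(0))
```

```text
max cz of head top (expect .199): 0.19760964197275016
94 28 169.0 0.0112
97 115 219.0 0.0148
100 26 166.0 0.0091
103 21 165.0 0.0091
106 24 149.0 0.0091
109 28 137.0 0.009
112 32 126.0 0.0091
115 31 125.0 0.0088
118 26 125.0 0.0089
121 27 126.0 0.009
124 38 125.0 0.0088
127 33 125.0 0.0087
130 28 125.0 0.0088
133 37 125.0 0.0086
136 33 126.0 0.0087
139 35 125.0 0.0086
142 38 126.0 0.0086
145 37 126.0 0.0085
148 49 125.0 0.0085
151 38 125.0 0.0085
154 45 126.0 0.0086
157 1 98.0 0.0088
160 2 92.0 0.0136
163 37 65.0 0.0142
166 57 60.0 0.0143
169 53 60.0 0.0143
172 58 60.0 0.0142
175 64 60.0 0.0141
178 66 61.0 0.0141
181 66 61.0 0.0138
184 71 61.0 0.014
187 74 61.0 0.0139
190 64 61.0 0.014
193 135 66.0 0.0091
196 450 57.0 0.0017
knob [ 0.46938392 -0.12756989  0.0800005 ] [ 0.48544752 -0.11209602  0.10158784]
```

Run:
```python
from h import *
p=robot.camera("side");o=robot.get_obs();print(o["t"],o["ee_pos"],o["force"],o["grip_width"]);print(robot.job_done())
```

```text
11.5667 [0.5421187  0.04650485 0.1851752 ] [ 1.00557867 -2.29854835 -2.22212453] 0.029865911180845098
the job is handed in; nothing more can be done
None
```

I turned the vent lever to half open, then drew the rod 40 mm straight along the bore. I handed the job in at 11.6 s with the rod still gripped at 25 N.

**Last checks before handing in:**
- **Rod travel:** the head's top stood about 99 mm above the mouth, which matches 40 mm drawn.
- **Alignment:** the rod was about 0.7° off the bore axis, against a limit of 3.4°.
- **Force on the tool:** about 3 N. The contact force between rod and cylinder could not be read directly.
- **Lever:** 44.4° in the wrist camera. Raw side-camera readings gave about 41–42°, but that view sees only the near side of the knob. Correcting for that gave about 44°.
- **Ring:** I could not make out the dark ring itself clearly. The 40 mm rests on the depth measurement, not on seeing the ring come out.
- **Bearing, wrench and socket:** the arm never went near them, but I did not measure their positions again at the end.

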